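# Dip the solvent tank with the gauge rod and present it for reading

## Task

Take the gauge rod with the collar from the rack and push it down the tank's slanted guide tube until the collar stops against the mouth, then draw it right out again. Finish while still holding the rod level and still for reading, with its tip over the middle of the drip tray and about 10 cm above it, touching nothing but the gripper; leave the plain rod and the bottles, jars and other things standing about where they are.

Things in the scene. Friction and masses are not known exactly. Their poses are not given: they have to be found in the camera images.
- gauge_rod: Gauge rod, the one WITH a collar, about 0.15 kg, level in either rack lane at start. Origin on its axis, at the middle of the grip, 65 mm above the table; x to the tip, z up. Square handle 16 x 16 mm, x = -55 to 45 mm; round collar 36 mm across, x = 45 to 53; round rod 10 mm in diameter to the tip at x = 173. Centre of mass at x = 11 mm.
- rod_tip (a point): end of the gauge rod's rounded tip, 173 mm along x from its origin
- rod_collar (a point): centre of the gauge rod's collar face that looks to the tip, 53 mm along x from the rod's origin; the tip is 120 mm beyond it
- plain_rod: bystander: same handle and rod but WITHOUT a collar, in the other lane, 80 mm beside the gauge rod, parallel and pointing the same way; same origin and axes
- rack: Fixed grey rack, base 210 x 150 x 8 mm. Origin on the table under the grips; x points as the rods' tips do; lanes at y = -40 and 40 mm. Notched bars 10 mm thick at x = -45 (under the handles) and x = 110 mm, prongs up to 73 mm above the table; between them the rods lie free, 49 mm above the base. Rods lift straight up.
- tank: Fixed steel solvent tank, 160 (x) x 200 (y) x 190 mm high; closed black cap and wire handle on top, up to 225 mm. Origin: centre of its underside. The guide tube slants up out of its front (-x) face.
- neck: Guide tube of the tank: steel, bore 20 mm, outside 32 mm. Origin: centre of its open mouth, 164 mm above the table. x points INTO the tube along its axis, 35 degrees below level; y level; z square to both, upward. It stands 85 mm out of the tank; a flange 52 mm across is 71 mm behind the mouth. The bore is 135 mm deep and open below: the collar meets the mouth before the tip meets anything.
- tray: Fixed shallow steel drip tray, 120 x 100 mm, 15 mm high, 4 mm walls; origin at the centre of its underside, on the table
- vial: bystander: small amber bottle, 34 mm across, 65 mm tall; origin at the centre of its underside
- jar: bystander: white jar with screw cap, 60 mm across, 75 mm tall; origin at the centre of its underside
- amber: bystander: amber bottle, 68 mm across, 150 mm tall; origin at the centre of its underside
- beaker: bystander: glass beaker, 68 mm across, 85 mm tall; origin at the centre of its underside
- tin: bystander: steel tin, 70 mm across, 90 mm tall; origin at the centre of its underside
Mind the look-alikes: they are no part of the job. Of the things that look like the tray, take the one that is farthest to the robot's right at the start. Leave any red look-alike of the gauge_rod alone.

How it is judged:
On the way, in this order (a step that is already met when the one before it is completed fails the run):
1. the rod is in the guide tube with its collar against the mouth (x of rod_collar in the frame of neck above -0.004 m and distance between rod_collar and neck below 0.01 m and x of rod_tip in the frame of neck above 0.1 m and angle between the x axis of gauge_rod and the x axis of neck, either way round below 0.14 rad), for 0.2 s.
2. the rod is drawn out of the tube, its tip clear of the mouth (x of rod_tip in the frame of neck below -0.005 m), for 0.1 s.
At the end, for the whole second after the job is handed in: the rod is held in the fingers, at rest (below 0.03 m/s), level within 0.13 rad, its tip within 45 mm of the tray's centre seen from above and 60 to 200 mm above the table, touching neither tank, rack nor tray (angle between gauge_rod's own x axis and vertical between 1.441 and 1.701 rad and horizontal distance between rod_tip and tray below 0.045 m and height (world z) of rod_tip between 0.06 and 0.2 m and contact force between the fingers and gauge_rod above 2 N and linear speed of gauge_rod below 0.03 m/s and contact force between gauge_rod and tank below 0.2 N and contact force between gauge_rod and rack below 0.2 N and contact force between gauge_rod and tray below 0.2 N); the arm keeps its last pose, push and grip.
It fails at once if the plain rod is shifted by more than 30 mm (distance of plain_rod from where it was at the start of the episode above 0.03 m).
It fails at once if a bottle, jar, tin or beaker is shifted by more than 40 mm or tipped over (distance of any of vial, jar, amber, beaker, tin from where it was at the start of the episode above 0.04 m or angle between any of vial, jar, amber, beaker, tin's own z axis and vertical above 0.5 rad).
It also fails if it takes over 51 s, if anything falls off the work surface, if the arm or the gripper's body presses on something with over 40 N, if the wrist force passes 120 N, or if a joint passes its speed limit or range.

## Robot

A 6-joint arm with a two-finger parallel gripper is mounted at the origin on the work surface. World frame = base frame: x ahead of the robot, y to its left, z up, the work surface at z = 0. Lengths are in m, angles in rad, forces in N, time in s.
With the tool pointing down it reaches from about 0.25 to 0.725 m from the base axis. Payload 4 kg.
Tool frame: the origin (TCP) lies at the very end of the fingers, on their centre line; the grasp point (between the pads) lies 19 mm behind it; z points along the fingers, y is the line along which they close (so a half turn about z gives the same grasp; the last joint's range is limited). The gripper opens to 85 mm and grips with 20 to 120 N. Pads are 22 mm wide; open, the fingers measure 114 mm over their backs; the gripper's body (76 mm by 85 mm) begins 54 mm behind the grasp point. The pads swing forward as they close: fully open they stand 13 mm farther back than shut.
Start: joints at [1.27, 0.241, 0.005, 1.335, 0, 1.571], TCP at [0.148, 0.478, 0.231] pointing down, gripper open.
Joint ranges: [-2.72, 2.72], [-1.05, 1.87], [-1.09, 1.28], [-1.99, 2.15], [-1.42, 1.44], [-3.14, 3.14]. Speed limits (rad/s): [2.79, 2.79, 3.14, 3.14, 3.14, 3.14].

## Interface

Orientations are given as a unit quaternion [x, y, z, w].
In Python, from workcell import telemetry, vision, workorder gives the robot as it stands.
- The arm moves only by the shell command python3 -m inch 'ROWS'. ROWS is JSON, a list of rows, each a list of 3 entries, a list of its own where there are three numbers: the turn, a rotation vector about the tool's x, y, z scaled (see below), then the shift along the tool's x, y, z scaled (see below), then the closure, from -1 (fully open) to 1 (shut). A call has 1 to 10 rows; each row shifts and turns the commanded pose from where the row before left it, along the tool's axes as they then stand; what a row does not reach is not made up. The controller multiplies each number of a shift by 0.3 m and each number of a turn by 360 degrees. A row lasts 1/12 s, in which the tool goes at most 41.7 mm and 7.16 degrees, less where a joint would pass 70% of its speed; a pose out of reach is approached as far as the arm can. A call with a number of a shift or a turn outside -1 to 1 is refused whole. A call with a gripper value outside its range is refused whole. The fingers move at their own pace and stop on an object; the grip force is fixed at half the most. Time passes only in rows, so rows that do not move let the fingers close. It gives the time, the measured TCP pose, the force, the opening and the grip force at its end, in the units of the state.
- telemetry.get_obs(): the state, without advancing time (a new reading comes with each control period).
- vision.camera(name): name is "scene" or "top" or "wrist"; returns a dict with "img" (420x560x3 uint8, red, green, blue), "fov_y" (degrees; the focal length in pixels is half the picture's height over the tangent of half this angle, whatever the lens; pixels are square), "cx", "cy" (the principal point, pixels), "pose" (4x4, takes a point from camera to world coordinates). Camera axes: x right, y up, looking along -z (the intrinsics and any distortion apply to the point x, -y, -z); pixel columns grow to the right and rows downward; lengths in m; the calibration is good to about 2 mm. A picture is of the moment at which its call begins. There is no depth.
- workorder.job_done(): hands the job in; it is judged then, once.
The state is a dict: "clock": time; "joint_pos": joint angles; "joint_vel": joint speeds; "tau": joint torques, N m; "eef_pos": TCP position; "tool_rot": TCP orientation; "ft_force": force on the tool from outside, world axes, zero at the start; "ft_torque": the same for the moment, N m; "grip_width": finger opening in m; "grasp_force": force on a finger pad.
Only numpy, scipy, OpenCV 4.12 (cv2) and the standard library are available. Lean on these libraries where they do the work, as an engineer would, in place of code of your own. Each camera call takes 0.05 s, during which the arm holds its last target. There are 200 camera calls.

## Working session

There is one attempt and no reset: what is moved stays moved. The work goes in short steps, Python scripts to look and compute and a shell command to move; the robot and the scene stay as the last step left them, time stands still between calls to the robot, and variables do not carry over. Pictures are saved under pics/ and viewed, at most 10 in all, crops included, and the job is handed in when it is done.

```bash
ls; mkdir -p pics
python3 - <<'E'
from workcell import telemetry, vision
import cv2,numpy as np
print(telemetry.get_obs())
for n in ("scene","top"):
    c=vision.camera(n); cv2.imwrite(f"pics/{n}0.png",cv2.resize(c["img"][:,:,::-1],None,fx=1.42,fy=1.42,interpolation=cv2.INTER_CUBIC)); print({k:v for k,v in c.items() if k!="img"})
    np.save(f"{n}.npy",c["img"])
E
```

```text
pics
{'clock': 0.0, 'joint_pos': array([1.27000808e+00, 2.41422646e-01, 3.70923932e-03, 1.33520151e+00,
       1.59882342e-05, 1.57079137e+00]), 'joint_vel': array([-0.00144226,  0.00081884,  0.00024023, -0.00174851, -0.00145792,
        0.00013527]), 'tau': array([ 1.98110887e-03, -3.72314429e+01,  2.52410173e+01,  1.70143746e-02,
        1.15492448e-04,  1.43435408e-06]), 'eef_pos': array([0.14794219, 0.47694133, 0.23040242]), 'tool_rot': array([ 1.49825292e-01,  9.88711919e-01, -1.04613945e-03, -1.66618304e-04]), 'ft_force': array([ 1.17188534,  0.43566234, -0.57000725]), 'ft_torque': array([-0.013668  ,  0.00654523, -0.02249982]), 'grasp_force': 0.0, 'grip_width': 0.08559279093211987}
{'fov_y': 45.26239136705781, 'cx': 273.40803322114124, 'cy': 209.58833355445753, 'pose': array([[-0.80399112, -0.43755842,  0.40266724,  1.0507767 ],
       [ 0.59457228, -0.58122029,  0.55557787,  0.61675951],
       [-0.0090594 ,  0.68609446,  0.72745606,  1.1237431 ],
       [ 0.        ,  0.        ,  0.        ,  1.        ]])}
{'fov_y': 47.289839194072194, 'cx': 283.3446163027751, 'cy': 211.40118635914627, 'pose': array([[ 0.00859681,  0.97445192, -0.22443164,  0.15137862],
       [-0.99995581,  0.00923102,  0.00177671, -0.12684602],
       [ 0.00380305,  0.22440645,  0.97448822,  1.70355166],
       [ 0.        ,  0.        ,  0.        ,  1.        ]])}
```

View pics/scene0.png

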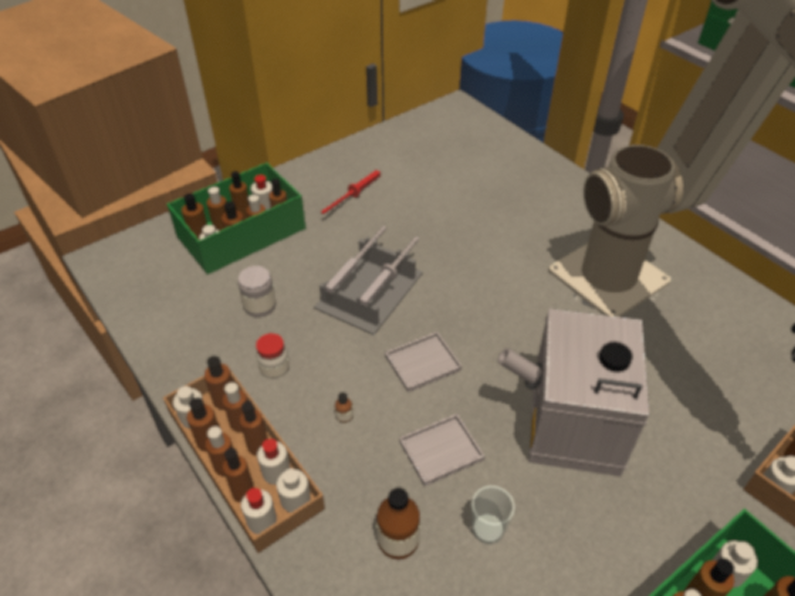

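View pics/top0.png

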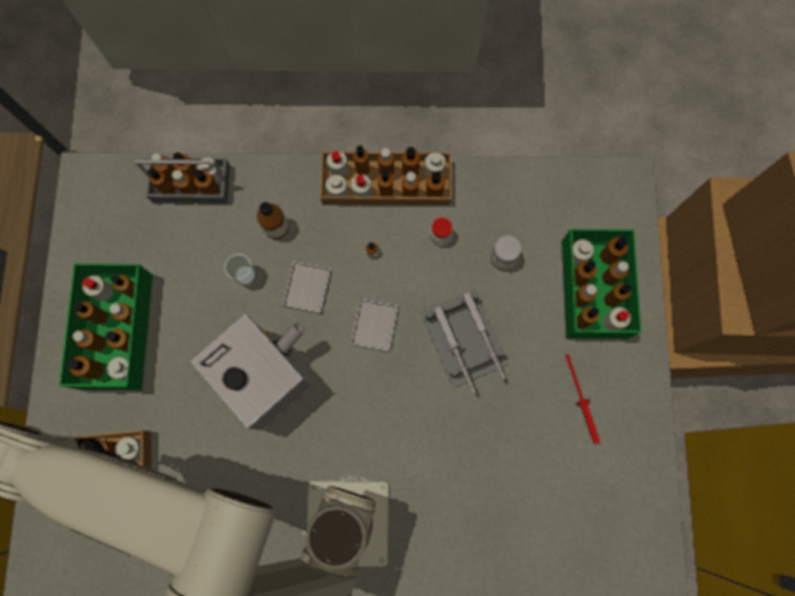

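The scene picture shows the rack with two rods near (370,280), two trays at (423,360) and (441,449), the tube mouth near (508,358), and a red look-alike at (350,193). In the top picture the rods' tips point toward the robot at (475,392) and (503,380). The right-hand tray, the one I need, is at (376,325). I'll enlarge the relevant areas.

```bash
cat > h.py <<'E'
import numpy as np
def proj(c,P):
    P=np.atleast_2d(P);T=np.linalg.inv(c["pose"]);p=P@T[:3,:3].T+T[:3,3]
    f=210/np.tan(np.radians(c["fov_y"]/2))
    return np.c_[c["cx"]+f*p[:,0]/-p[:,2], c["cy"]-f*p[:,1]/-p[:,2]]
def onplane(c,uv,z):
    f=210/np.tan(np.radians(c["fov_y"]/2));uv=np.atleast_2d(uv).astype(float)
    d=np.c_[(uv[:,0]-c["cx"])/f,-(uv[:,1]-c["cy"])/f,-np.ones(len(uv))]@c["pose"][:3,:3].T
    o=c["pose"][:3,3];return o+d*((z-o[2])/d[:,2])[:,None]
E
python3 - <<'E'
import cv2,numpy as np,pickle
from workcell import vision
C={n:vision.camera(n) for n in("scene","top")}; pickle.dump(C,open("cams.pkl","wb"))
def crop(n,x,y,w,h,s):
    im=C[n]["img"][y:y+h,x:x+w,::-1]; return cv2.resize(im,None,fx=s,fy=s,interpolation=cv2.INTER_CUBIC)
cv2.imwrite("pics/t1.png",crop("top",130,180,240,110,3.3))
a=crop("top",240,185,130,100,6); cv2.imwrite("pics/t1.png",a)
b=crop("scene",215,145,190,145,4.2); cv2.imwrite("pics/s1.png",b)
cv2.imwrite("pics/t2.png",crop("top",125,180,130,125,4.8)); print(a.shape,b.shape)
E
```

```text
(600, 780, 3) (609, 798, 3)
```

View pics/t1.png

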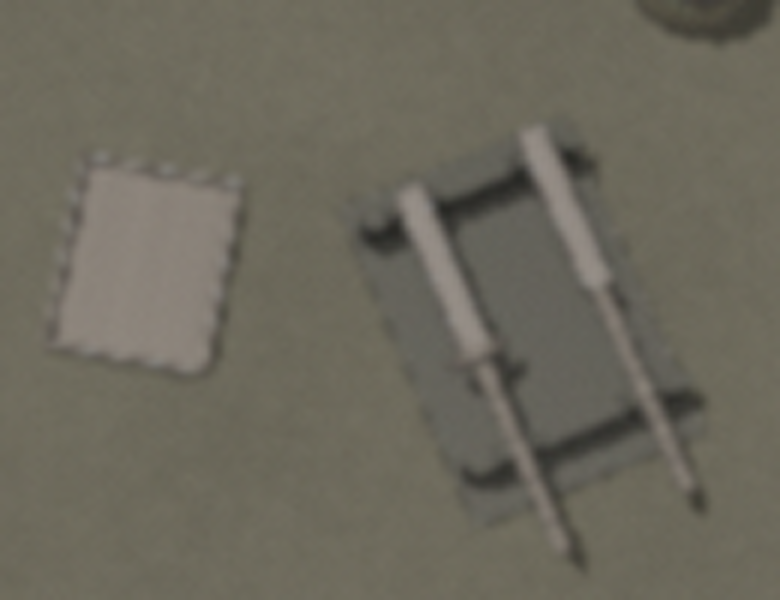

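View pics/s1.png

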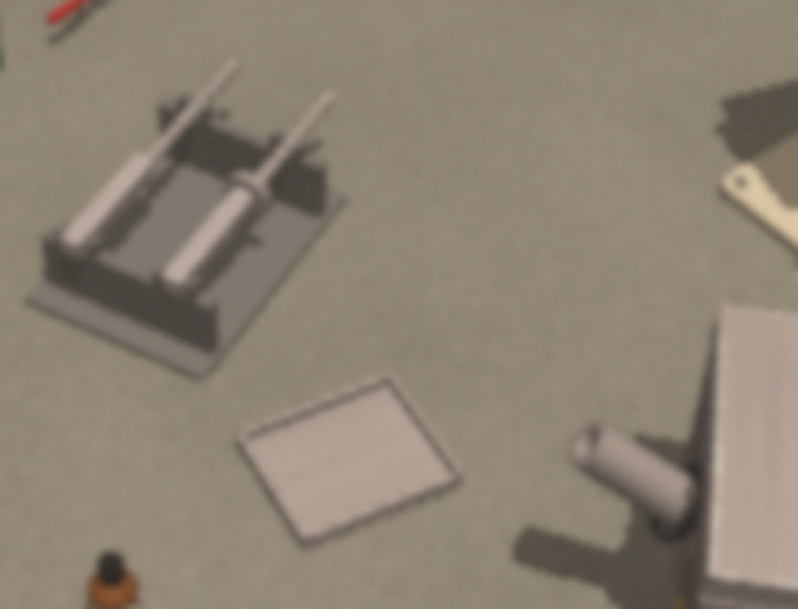

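View pics/t2.png

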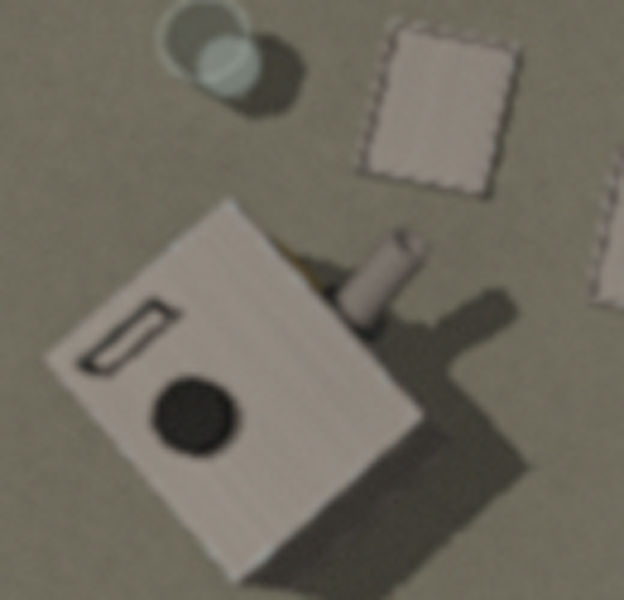

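```bash
cat > m.py <<'E'
import pickle,numpy as np
from scipy.optimize import least_squares
from h import *
C=pickle.load(open("cams.pkl","rb"));T,S=C["top"],C["scene"]
def src(L,x0,y0,s): return (np.array(L,float)+.5)/s-.5+[x0,y0]
t1=lambda L:src(L,240,185,6)
t2=lambda L:src(L,125,180,4.8)
s1=lambda L:src(L,215,145,4.2)
# tank top
k=onplane(T,t2([(230,200),(425,413),(238,583),(45,357)]),.19)[:,:2];cen=k.mean(0)
d=((k[0]+k[1])-(k[2]+k[3]))/2;print("tank",cen,"sides",np.linalg.norm(k[0]-k[1]),np.linalg.norm(k[1]-k[2]),"front yaw",np.degrees(np.arctan2(d[1],d[0])),
 np.degrees(np.arctan2(*((k[0]-k[1])[::-1])))) 
f=d/np.linalg.norm(d);print("nominal mouth",cen+f*.1496)
def tri(t,s,z=None):
    g=lambda p:np.r_[(proj(T,p)-t).ravel(),(proj(S,p)-s).ravel()]
    r=least_squares(g,[.4,0,.1]);return r.x,r.fun
print("mouth tri",tri(t2([(409,240)]),s1([(588,446)])),"top@.164",onplane(T,t2([(409,240)]),.164),"sc",onplane(S,s1([(588,446)]),.164))
for n,t,s in(("tip",(577,555),(331,96)),("coll",(480,357),(250,186)),("hend",(412,188),(178,278))):
    print(n,tri(t1([t]),s1([s]))[0],onplane(T,t1([t]),.065)[0,:2],onplane(S,s1([s]),.065)[0,:2])
a=onplane(T,t1([(85,155),(243,182),(207,375),(50,348)]),.015)
b=onplane(S,s1([(388,378),(460,480),(305,546),(238,437)]),.015)
print("tray",a.mean(0),b.mean(0))
E
python3 m.py
```

```text
tank [0.3386556  0.21659518] sides 0.19684301045044159 0.16066213655840908 front yaw -46.77945331879353 43.96621741397863
nominal mouth [0.44110295 0.10757821]
mouth tri (array([0.44251826, 0.11102612, 0.16131676]), array([-0.26646975,  0.21120369, -0.24832993, -0.04340474])) top@.164 [[0.44272064 0.10977345 0.164     ]] sc [[0.44382475 0.11289651 0.164     ]]
tip [ 0.30086615 -0.30966132  0.05539133] [ 0.30129158 -0.3099669 ] [ 0.30668265 -0.29998883]
coll [ 0.41398257 -0.25604655  0.06841819] [ 0.41415164 -0.25593661] [ 0.4121565  -0.25921123]
hend [ 0.50956812 -0.21430869  0.07025022] [ 0.51336294 -0.21710679] [ 0.50541807 -0.2164009 ]
tray [ 0.47629427 -0.06105828  0.015     ] [ 0.48438348 -0.05304205  0.015     ]
```

Of the two lanes, the rod with the collar is the one nearer the tray. Its origin is near (0.460, -0.238), pointing at yaw -156.6°. The tube mouth is near (0.4425, 0.1105, 0.164), with its axis at yaw 133.6°. The tray centre is near (0.48, -0.057). First I'll raise the arm and turn the tool.

```bash
cat > go.py <<'E'
# remaining shift/turn to a target, in tool axes and row units
import numpy as np,sys
from scipy.spatial.transform import Rotation as R
from workcell import telemetry
def Rt(yaw,pitch):  # tool x along direction yaw, pitched down by pitch (deg); tool y level
    y,p=np.radians([yaw,pitch]);x=np.array([np.cos(p)*np.cos(y),np.cos(p)*np.sin(y),-np.sin(p)])
    yy=np.cross([0,0,-1],[np.cos(y),np.sin(y),0]);return np.c_[x,yy,np.cross(x,yy)]
def rem(pos,yaw,pitch,grip=True):
    o=telemetry.get_obs();r=R.from_quat(o["tool_rot"]).as_matrix();t=Rt(yaw,pitch)
    tcp=np.array(pos)+(.019*t[:,2] if grip else 0); d=tcp-o["eef_pos"]
    print("tcp",o["eef_pos"].round(4),"world d",d.round(4),"|d|",np.linalg.norm(d).round(4),"\n shift now-axes",(r.T@d/.3).round(4),"shift final-axes",(t.T@d/.3).round(4),
     "turn",(R.from_matrix(r.T@t).as_rotvec()/2/np.pi).round(5),"q",o["joint_pos"].round(2),"t",o["clock"].round(2),"F",o["ft_force"].round(1),"w",o["grip_width"].round(4),"g",round(o["grasp_force"],1))
if __name__=="__main__": rem([float(v) for v in sys.argv[1:4]],float(sys.argv[4]),float(sys.argv[5]))
E
python3 -m inch '[[[0,0,-0.0188],[0,0,-0.125],-1],[[0,0,-0.0188],[0,0,-0.125],-1],[[0,0,-0.0188],[0,0,-0.125],-1],[[0,0,-0.0188],[0,0,-0.125],-1],[[0,0,-0.0188],[0,0,0],-1],[[0,0,-0.0188],[0,0,0],-1]]'; python3 go.py .46 -.238 .2 -156.6 0
```

```text
clock: 0.7
eef_pos: [0.1485, 0.4787, 0.3843]
tool_rot: [-0.205, 0.979, 0.003, 0.002]
ft_force: [-0.9, 0.9, -0.6]
grip_width: 0.0852
grasp_force: 0.0Traceback (most recent call last):
  File "go.py", line 13, in <module>
    if __name__=="__main__": rem([float(v) for v in sys.argv[1:4]],float(sys.argv[4]),float(sys.argv[5]))
                             ~~~^^^^^^^^^^^^^^^^^^^^^^^^^^^^^^^^^^^^^^^^^^^^^^^^^^^^^^^^^^^^^^^^^^^^^^^^^
  File "go.py", line 12, in rem
    "turn",(R.from_matrix(r.T@t).as_rotvec()/2/np.pi).round(5),"q",o["joint_pos"].round(2),"t",o["clock"].round(2),"F",o["ft_force"].round(1),"w",o["grip_width"].round(4),"g",round(o["grasp_force"],1))
                                                                                               ^^^^^^^^^^^^^^^^
AttributeError: 'float' object has no attribute 'round'
```

```bash
sed -i 's/o\["clock"\].round(2)/round(o["clock"],2)/; s/o\["grip_width"\].round(4)/round(float(o["grip_width"]),4)/' go.py; python3 go.py .46 -.238 .361 -156.6 0
```

```text
tcp [0.1485 0.4787 0.3843] world d [ 0.3115 -0.7167 -0.0423] |d| 0.7826 
 shift now-axes [ 0.0106 -2.6056  0.1285] shift final-axes [-0.0041 -2.6049  0.1411] turn [0.00076 0.00066 0.00086] q [ 1.27  0.23  0.39  1.72 -0.    0.86] t 0.7 F [-0.9  0.9 -0.6] w 0.0852 g 0.0
```

```bash
python3 -m inch '[[[0,0,0],[0,-0.13,0],-1],[[0,0,0],[0,-0.13,0],-1],[[0,0,0],[0,-0.13,0],-1],[[0,0,0],[0,-0.13,0],-1],[[0,0,0],[0,-0.13,0],-1],[[0,0,0],[0,-0.13,0],-1],[[0,0,0],[0,-0.13,0],-1],[[0,0,0],[0,-0.13,0],-1],[[0,0,0],[0,-0.13,0],-1],[[0,0,0],[0,-0.13,0],-1]]'; python3 -m inch '[[[0,0,0],[0,-0.13,0],-1],[[0,0,0],[0,-0.13,0],-1],[[0,0,0],[0,-0.13,0],-1],[[0,0,0],[0,-0.13,0],-1],[[0,0,0],[0,-0.13,0],-1],[[0,0,0],[0,-0.13,0],-1],[[0,0,0],[0,-0.13,0],-1],[[0,0,0],[0,-0.13,0],-1],[[0,0,0],[0,-0.13,0],-1],[[0,0,0],[0,-0.13,0],-1]]';python3 go.py .46 -.238 .261 -156.6 0
```

```text
clock: 1.53
eef_pos: [0.3029, 0.1178, 0.3814]
tool_rot: [-0.203, 0.979, 0.0, 0.0]
ft_force: [0.9, 0.6, 0.2]
grip_width: 0.0856
grasp_force: 0.0
clock: 2.37
eef_pos: [0.4578, -0.2405, 0.3811]
tool_rot: [-0.202, 0.979, 0.0, -0.0]
ft_force: [0.5, 1.1, 0.2]
grip_width: 0.0849
grasp_force: 0.0
tcp [ 0.4578 -0.2405  0.3811] world d [ 0.0022  0.0025 -0.1391] |d| 0.1391 
 shift now-axes [-0.01    0.0045  0.4635] shift final-axes [-0.01    0.0046  0.4635] turn [ 4.0e-05  1.0e-05 -1.7e-04] q [-0.48  0.27  0.43  1.73  0.   -0.89] t 2.37 F [0.5 1.1 0.2] w 0.0849 g 0.0
```

Run:
```python
from workcell import vision
import cv2,numpy as np,pickle
from h import *
c=vision.camera("wrist");pickle.dump(c,open("w0.pkl","wb"))
im=cv2.resize(c["img"][:,:,::-1],None,fx=1.42,fy=1.42,interpolation=cv2.INTER_CUBIC);im=np.ascontiguousarray(im)
y=np.radians(-156.6);d=np.array([np.cos(y),np.sin(y),0]);o=np.array([.46,-.238,.065])
print(c["pose"][:3,3],c["fov_y"])
for k in(-.055,0,.053,.173):
    p=proj(c,o+k*d)[0];print(k,p*1.42);cv2.circle(im,tuple(int(v) for v in p*1.42),3,(0,0,255),-1)
cv2.imwrite("pics/w0.png",im)
```

```text
[ 0.39416077 -0.26791067  0.52283951] 63.829694753939584
-0.055 [401.25710452 298.51560013]
0 [401.22509372 243.35003334]
0.053 [401.19217284 186.6160936 ]
0.173 [401.10895853  43.20938767]
```

View pics/w0.png

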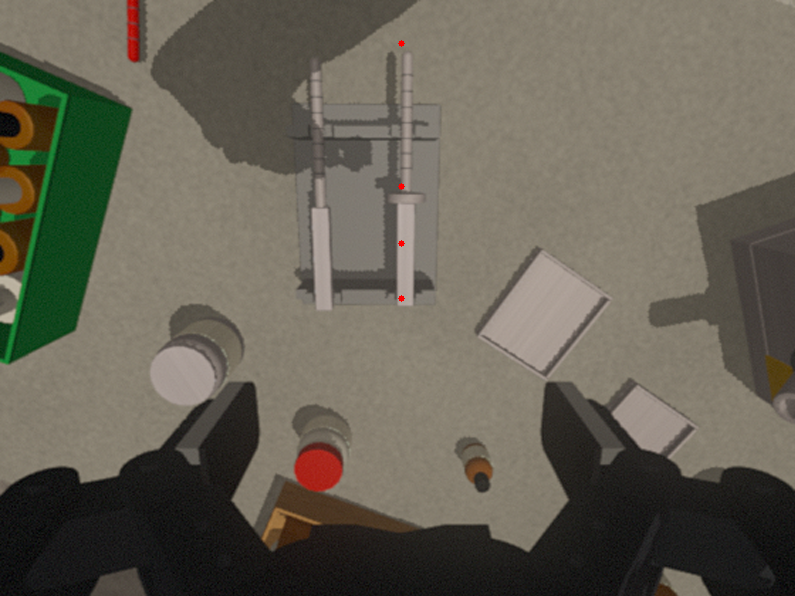

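The wrist view shows the collared rod slightly right of and below my prediction. Its handle end is at (404,304), the collar face at (406,193) and the tip at (407,53). The tray corners are at (541,248), (609,298), (546,377) and (478,335).

Run:
```python
import pickle,numpy as np
from h import *
c=pickle.load(open("w0.pkl","rb"))
p=onplane(c,np.array([(404,304),(406,193),(407,53)])/1.42,.065);print(p)
d=p[2]-p[0];print(np.degrees(np.arctan2(d[1],d[0])),np.linalg.norm(d));d/=np.linalg.norm(d)
print("orig",p[0]+.055*d,p[1]-.053*d,p[2]-.173*d)
print("tray",onplane(c,np.array([(541,248),(609,298),(546,377),(478,335)])/1.42,.015).mean(0))
```

```text
[[ 0.51459837 -0.21140072  0.065     ]
 [ 0.41490235 -0.25263018  0.065     ]
 [ 0.30620772 -0.29900578  0.065     ]]
-157.19866719280463 0.22605599189858083
orig [ 0.46389639 -0.23271525  0.065     ] [ 0.46376062 -0.23209072  0.065     ] [ 0.46568848 -0.23196188  0.065     ]
tray [ 0.47908285 -0.05760625  0.015     ]
```

```bash
python3 go.py .463 -.234 .125 -157 0
```

```text
tcp [ 0.4602 -0.2464  0.3779] world d [ 0.0028  0.0124 -0.2719] |d| 0.2721 
 shift now-axes [-0.0278  0.0355  0.906 ] shift final-axes [-0.0247  0.0343  0.9062] turn [-0.00023 -0.00054  0.00026] q [-0.49  0.28  0.44  1.73 -0.   -0.89] t 2.42 F [ 3.4 -2.7 -1. ] w 0.0856 g 0.0
```

```bash
python3 -m inch '[[[0,0,0],[-0.026,0.035,0.126],-1],[[0,0,0],[0,0,0.13],-1],[[0,0,0],[0,0,0.13],-1],[[0,0,0],[0,0,0.13],-1],[[0,0,0],[0,0,0.13],-1],[[0,0,0],[0,0,0.13],-1],[[0,0,0],[0,0,0.13],-1],[[0,0,0],[0,0,0],-1],[[0,0,0],[0,0,0],-1],[[0,0,0],[0,0,0],-1]]';  python3 - <<'E'
from workcell import vision
import cv2,numpy as np,pickle
from h import *
c=vision.camera("wrist");pickle.dump(c,open("w1.pkl","wb"))
im=cv2.resize(c["img"][:,:,::-1],None,fx=1.42,fy=1.42,interpolation=cv2.INTER_CUBIC);im=np.ascontiguousarray(im)
y=np.radians(-157);d=np.array([np.cos(y),np.sin(y),0]);o=np.array([.463,-.234,.065])
for k in(-.055,0,.053,.173):
    p=proj(c,o+k*d)[0];print(k,p*1.42);cv2.circle(im,tuple(int(v) for v in p*1.42),3,(0,0,255),-1)
cv2.imwrite("pics/w1.png",im)
E
python3 go.py .463 -.234 .065 -157 0
```

```text
clock: 3.25
eef_pos: [0.4618, -0.2262, 0.1114]
tool_rot: [-0.203, 0.979, -0.001, 0.001]
ft_force: [0.4, 0.2, 0.0]
grip_width: 0.0849
grasp_force: 0.0
-0.055 [382.29971591 448.52128274]
0 [381.7874     332.91181308]
0.053 [381.21324339 203.34733783]
0.173 [ 379.49877282 -183.54097023]
tcp [ 0.4626 -0.2266  0.1123] world d [ 0.0004 -0.0074 -0.0663] |d| 0.0667 
 shift now-axes [ 0.0094 -0.0222  0.2212] shift final-axes [ 0.0085 -0.0231  0.2211] turn [-0.00059  0.00051  0.00105] q [-0.46  0.35 -0.17  1.05  0.   -0.86] t 3.3 F [ 0.4 -0.5  0.4] w 0.0856 g 0.0
```

View pics/w1.png

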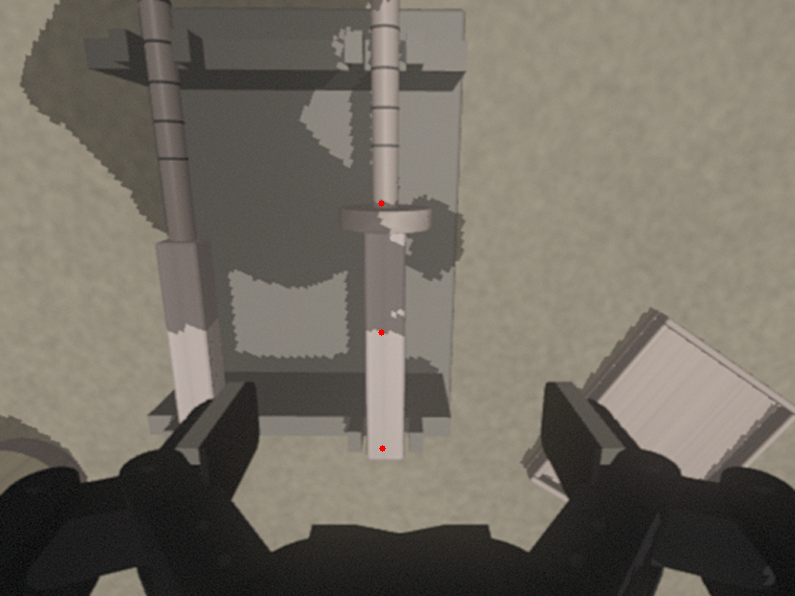

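The close-up shows the rod handle at (385,340), within about 2 mm of the estimate, and both fingers clear. I'll go down and close.

```bash
python3 -m inch '[[[0,0,0.001],[0.009,-0.018,0.07],-1],[[0,0,0],[0,0,0.08],-1],[[0,0,0],[0,0,0.07],-1],[[0,0,0],[0,0,0],-1],[[0,0,0],[0,0,0],1],[[0,0,0],[0,0,0],1],[[0,0,0],[0,0,0],1],[[0,0,0],[0,0,0],1],[[0,0,0],[0,0,0],1],[[0,0,0],[0,0,0],1]]';python3 -m inch '[[[0,0,0],[0,0,0],1],[[0,0,0],[0,0,0],1],[[0,0,0],[0,0,0],1],[[0,0,0],[0,0,0],1],[[0,0,0],[0,0,0],1],[[0,0,0],[0,0,0],1]]';python3 go.py .4635 -.2325 .065 -157 0
```

```text
clock: 4.13
eef_pos: [0.461, -0.2321, 0.0446]
tool_rot: [-0.2, 0.98, -0.001, 0.001]
ft_force: [-1.2, 0.1, 3.7]
grip_width: 0.0152
grasp_force: 58.3
clock: 4.63
eef_pos: [0.461, -0.2321, 0.0446]
tool_rot: [-0.2, 0.98, -0.001, 0.001]
ft_force: [-0.8, 0.6, 6.3]
grip_width: 0.0151
grasp_force: 58.5
tcp [ 0.461  -0.2321  0.0446] world d [ 0.0025 -0.0004  0.0014] |d| 0.0029 
 shift now-axes [-0.0072 -0.0046 -0.0046] shift final-axes [-0.0072 -0.0046 -0.0046] turn [-2.4e-04  2.0e-04  9.0e-05] q [-0.47  0.43 -0.25  0.89 -0.   -0.87] t 4.63 F [-0.8  0.6  6.3] w 0.0151 g 58.5
```

```bash
python3 -m inch '[[[0,0,0],[0,0,-0.04],1],[[0,0,0],[0,0,-0.08],1],[[0,0,0],[0,0,-0.12],1],[[0,0,0],[0,0,-0.13],1],[[0,0,0],[0,0,-0.13],1],[[0,0,0],[0,0,-0.13],1],[[0,0,0],[0,0,-0.13],1],[[0,0,0],[0,0,-0.1],1],[[0,0,0],[0,0,0],1]]';python3 -m inch '[[[0,0,0.0193],[0,0,0],1],[[0,0,0.0193],[0,0,0],1],[[0,0,0.0193],[0,0,0],1],[[0,0,0.0193],[0,0,0],1],[[0,0,0.0193],[0,0,0],1],[[0,0,0.0193],[0,0,0],1],[[0,0,0.0193],[0,0,0],1],[[0,0,0.0193],[0,0,0],1],[[0,0,0.0193],[0,0,0],1],[[0,0,0.0193],[0,0,0],1]]';python3 -m inch '[[[0,-0.0194,0],[0,0,0],1],[[0,-0.0194,0],[0,0,0],1],[[0,-0.0194,0],[0,0,0],1],[[0,-0.0194,0],[0,0,0],1],[[0,-0.0194,0],[0,0,0],1],[[0,0,0],[0,0,0],1]]';python3 go.py .5685 -.0217 .292 133.6 35
```

```text
clock: 5.38
eef_pos: [0.4627, -0.2329, 0.3087]
tool_rot: [-0.199, 0.98, -0.004, 0.005]
ft_force: [1.1, -1.3, -0.3]
grip_width: 0.0153
grasp_force: 59.3
clock: 6.22
eef_pos: [0.4597, -0.2315, 0.3001]
tool_rot: [0.397, 0.918, 0.0, -0.001]
ft_force: [-0.0, 0.3, -1.3]
grip_width: 0.0151
grasp_force: 59.2
clock: 6.72
eef_pos: [0.4502, -0.2271, 0.2893]
tool_rot: [0.375, 0.88, -0.119, 0.267]
ft_force: [-4.4, 1.9, -6.6]
grip_width: 0.0148
grasp_force: 59.2
tcp [ 0.4502 -0.2271  0.2893] world d [ 0.1258  0.1975 -0.0128] |d| 0.2345 
 shift now-axes [ 0.1746  0.7584 -0.0746] shift final-axes [ 0.1783  0.7577 -0.0726] turn [-0.00104 -0.00272  0.00104] q [-0.3  -0.16 -0.44  0.77 -0.28  0.43] t 6.72 F [-4.4  1.9 -6.6] w 0.0148 g 59.2
```

```bash
python3 -m inch '[[[0,0,0],[0.0255,0.108,-0.0105],1],[[0,0,0],[0.0255,0.108,-0.0105],1],[[0,0,0],[0.0255,0.108,-0.0105],1],[[0,0,0],[0.0255,0.108,-0.0105],1],[[0,0,0],[0.0255,0.108,-0.0105],1],[[0,0,0],[0.0255,0.108,-0.0105],1],[[0,0,0],[0.0255,0.108,-0.0105],1],[[0,0,0],[0,0,0],1],[[0,0,0],[0,0,0],1],[[0,0,0],[0,0,0],1]]';python3 go.py .5685 -.0217 .292 133.6 35
python3 - <<'E'
from workcell import vision,telemetry
import cv2,numpy as np,pickle
from h import *
from scipy.spatial.transform import Rotation as R
o=telemetry.get_obs();r=R.from_quat(o["tool_rot"]).as_matrix()
C={n:vision.camera(n) for n in("scene","top","wrist")};C["obs"]=o;pickle.dump(C,open("c2.pkl","wb"))
g=o["eef_pos"]-.019*r[:,2];tip=g+.173*r[:,0]
print("tip",tip,[proj(C[n],tip) for n in("scene","top","wrist")])
def crop(n,x,y,w,h,s): return cv2.resize(C[n]["img"][y:y+h,x:x+w,::-1],None,fx=s,fy=s,interpolation=cv2.INTER_CUBIC)
a=crop("scene",300,185,100,100,4);b=crop("top",190,190,100,100,4)
cv2.imwrite("pics/st2.png",np.hstack([a,b]))
cv2.imwrite("pics/w2.png",cv2.resize(C["wrist"]["img"][:,:,::-1],None,fx=1.42,fy=1.42,interpolation=cv2.INTER_CUBIC))
E
```

```text
clock: 7.55
eef_pos: [0.5863, -0.0347, 0.2885]
tool_rot: [0.376, 0.877, -0.119, 0.274]
ft_force: [1.0, 0.3, -1.2]
grip_width: 0.0149
grasp_force: 59.4
tcp [ 0.5863 -0.0347  0.2885] world d [-0.0103  0.0051 -0.012 ] |d| 0.0166 
 shift now-axes [ 0.0524 -0.0132  0.0125] shift final-axes [ 0.0524 -0.0132  0.0123] turn [-3.7e-04 -5.5e-04  2.0e-05] q [ 0.19  0.13 -0.15  0.94 -0.5   0.91] t 7.55 F [ 1.   0.3 -1.2] w 0.0149 g 59.4
tip [0.48088697 0.0760897  0.20533806] [array([[334.3942867 , 237.55213803]]), array([[218.98087371, 215.54385092]]), array([[ 280.67163807, -287.60661773]])]
```

View pics/st2.png

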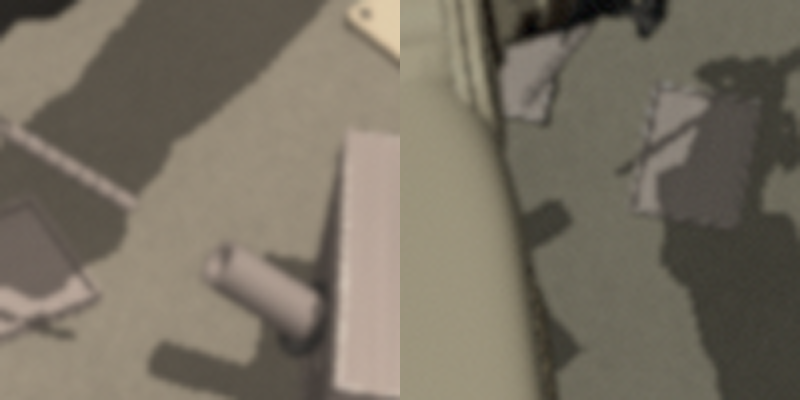

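View pics/w2.png

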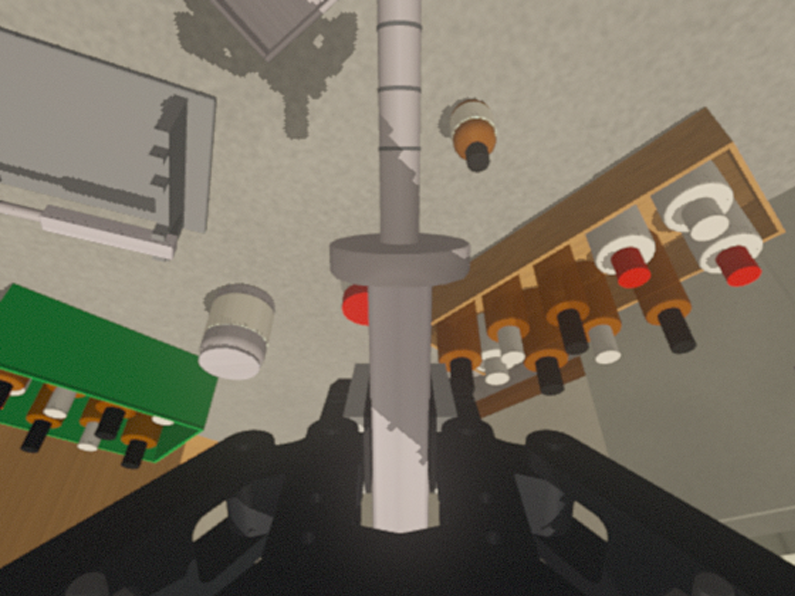

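The scene crop shows the rod tip at (132,206), on its predicted axis line to within about 1 mm, and the tube mouth at about (220,260). The arm hides the tube in the top view. In the wrist view the rod sits straight in the fingers. I'll refine the tube pose by fitting its projected outline to the image gradients.

```bash
cat > fit.py <<'E'
import pickle,numpy as np,cv2
from h import *
from scipy.optimize import differential_evolution
from scipy.ndimage import map_coordinates
C=pickle.load(open("cams.pkl","rb"));C2=pickle.load(open("c2.pkl","rb"))
def frame(yaw):
    y,p=np.radians([yaw,35]);n=np.array([np.cos(p)*np.cos(y),np.cos(p)*np.sin(y),-np.sin(p)])
    l=np.array([-np.sin(y),np.cos(y),0]);return n,l,np.cross(n,l)
th=np.linspace(0,2*np.pi,72,endpoint=False)
def contour(c,m,yaw):
    n,l,u=frame(yaw);v=c["pose"][:3,3]-m;a,b=v@l,v@u;h=np.hypot(a,b);ph=np.arctan2(b,a);al=np.arccos(.016/h)
    ring=lambda r,t:m+r*(np.cos(t)[:,None]*l+np.sin(t)[:,None]*u)
    P=[ring(.016,th)]
    for s in(-al,al): P.append(ring(.016,np.array([ph+s]))+np.linspace(.004,.06,30)[:,None]*n)
    return [proj(c,p) for p in P]
G={}
def gray(im): return cv2.GaussianBlur(im.astype(np.float32).mean(2),(0,0),.7)
ims={"scene":(C["scene"],gray((C["scene"]["img"].astype(float)+C2["scene"]["img"])/2 if 0 else C["scene"]["img"])),"top":(C["top"],gray(C["top"]["img"]))}
for k,(c,g) in ims.items(): G[k]=(cv2.Sobel(g,cv2.CV_32F,1,0)/8,cv2.Sobel(g,cv2.CV_32F,0,1)/8)
def score(k,m,yaw):
    c=ims[k][0];tot=0
    for i,p in enumerate(contour(c,m,yaw)):
        t=np.gradient(p,axis=0);nn=np.c_[-t[:,1],t[:,0]]/np.linalg.norm(t,axis=1)[:,None]
        gx,gy=[map_coordinates(a,[p[:,1],p[:,0]],order=1) for a in G[k]]
        tot+=np.abs(gx*nn[:,0]+gy*nn[:,1]).mean()
    return tot
B=[(.43,.455),(.095,.125),(130.6,136.6)]
for ks in(("scene",),("top",),("scene","top")):
    r=differential_evolution(lambda x:-sum(score(k,np.array([x[0],x[1],.164]),x[2]) for k in ks),B,seed=1);print(ks,r.x.round(4),-r.fun)
r=differential_evolution(lambda x:-sum(score(k,x[:3],x[3]) for k in ims),B[:2]+[(.155,.173)]+B[2:],seed=1);print("free z",r.x.round(4),-r.fun)
for k in ims:
    r=differential_evolution(lambda x:-score(k,np.array([x[0],x[1],.164]),133.6),B[:2],seed=1);print(k,"yaw fixed",r.x.round(4),-r.fun)
E
python3 fit.py
```

```text
('scene',) [4.423000e-01 1.232000e-01 1.355369e+02] 33.37685091211081
('top',) [4.300000e-01 1.145000e-01 1.306456e+02] 20.82625740524908
('scene', 'top') [4.421000e-01 1.212000e-01 1.342816e+02] 45.81928281504116
free z [4.35100e-01 1.15900e-01 1.55000e-01 1.32339e+02] 49.50835559440448
scene yaw fixed [0.4419 0.1228] 33.14945328685808
top yaw fixed [0.43   0.1157] 20.347292900320298
```

The two fixed cameras disagree by about 1 cm, so I'll measure the mouth with the sharper wrist camera from close above.

```bash
cat > cam.py <<'E'
import pickle,numpy as np
from scipy.spatial.transform import Rotation as R
from go import Rt,rem
from h import *
C2=pickle.load(open("c2.pkl","rb"));o=C2["obs"];T=np.eye(4);T[:3,:3]=R.from_quat(o["tool_rot"]).as_matrix();T[:3,3]=o["eef_pos"]
X=np.linalg.inv(T)@C2["wrist"]["pose"]  # camera in tool
E
python3 - <<'E'
from cam import *
from scipy.optimize import least_squares
print(X.round(3))
m=np.array([.443,.111,.164])
def cam(p):
    T=np.eye(4);T[:3,:3]=Rt(133.6,0);T[:3,3]=p;c=dict(C2["wrist"]);c["pose"]=T@X;return c
for px in (220,340):
  for z in(.3,.33):
    r=least_squares(lambda q:(proj(cam([q[0],q[1],z]),m)-[px,200]).ravel(),[.5,0]);p=np.r_[r.x,z];print(px,p,r.cost, "face",proj(cam(p),m+np.array([-.565,.593,-.574])*.07));rem(p,133.6,0,False)
E
```

```text
[[-0.002  0.96   0.279  0.07 ]
 [ 1.     0.002  0.001  0.   ]
 [ 0.001  0.279 -0.96  -0.142]
 [ 0.     0.     0.     1.   ]]
220 [0.48195841 0.14592846 0.3       ] 5.497035223069681e-25 face [[224.37934004 128.60633694]]
tcp [ 0.5854 -0.0357  0.2892] world d [-0.1035  0.1816  0.0108] |d| 0.2093 
 shift now-axes [ 0.5345  0.1658 -0.4168] shift final-axes [ 0.6763  0.1678 -0.0362] turn [-0.00019  0.09691 -0.00044] q [ 0.19  0.12 -0.15  0.94 -0.5   0.91] t 7.7 F [ 0.5  0.7 -1.3] w 0.0148 g 59.4
220 [0.48092917 0.15520492 0.33      ] 2.0396787565394481e-25 face [[223.98105828 135.0992772 ]]
tcp [ 0.5854 -0.0357  0.2892] world d [-0.1045  0.1909  0.0408] |d| 0.2214 
 shift now-axes [ 0.4976  0.1846 -0.513 ] shift final-axes [ 0.7011  0.1866 -0.1362] turn [-0.00019  0.09691 -0.00044] q [ 0.19  0.12 -0.15  0.94 -0.5   0.91] t 7.7 F [ 0.5  0.7 -1.3] w 0.0148 g 59.4
340 [0.40809558 0.07583065 0.3       ] 8.950352721765182e-25 face [[335.60483704 128.58944722]]
tcp [ 0.5854 -0.0357  0.2892] world d [-0.1773  0.1115  0.0108] |d| 0.2098 
 shift now-axes [ 0.5342 -0.1736 -0.4165] shift final-axes [ 0.6769 -0.1716 -0.0362] turn [-0.00019  0.09691 -0.00044] q [ 0.19  0.12 -0.15  0.94 -0.5   0.91] t 7.7 F [ 0.5  0.7 -1.3] w 0.0148 g 59.4
340 [0.39909391 0.07754106 0.33      ] 2.100263274060422e-25 face [[336.00455104 135.08381336]]
tcp [ 0.5854 -0.0357  0.2892] world d [-0.1863  0.1133  0.0408] |d| 0.2218 
 shift now-axes [ 0.4973 -0.1915 -0.5127] shift final-axes [ 0.7017 -0.1894 -0.1362] turn [-0.00019  0.09691 -0.00044] q [ 0.19  0.12 -0.15  0.94 -0.5   0.91] t 7.7 F [ 0.5  0.7 -1.3] w 0.0148 g 59.4
```

```bash
python3 -m inch '[[[0,0.0194,0],[0,0,0],1],[[0,0.0194,0],[0,0,0],1],[[0,0.0194,0],[0,0,0],1],[[0,0.0194,0],[0,0,0],1],[[0,0.0194,0],[0,0,0],1],[[0,0,0],[0.05,0.031,-0.1],1],[[0,0,0],[0.13,0.031,-0.02],1],[[0,0,0],[0.13,0.031,-0.02],1],[[0,0,0],[0.13,0.031,0],1],[[0,0,0],[0.13,0.031,0],1]]';python3 -m inch '[[[0,0,0],[0.13,0.031,0],1],[[0,0,0],[0,0,0],1],[[0,0,0],[0,0,0],1],[[0,0,0],[0,0,0],1]]'
python3 - <<'E'
from workcell import vision,telemetry
import cv2,numpy as np,pickle
from h import *
o=telemetry.get_obs();c=vision.camera("wrist");c["obs"]=o;pickle.dump(c,open("w3.pkl","wb"))
p=proj(c,[.443,.111,.164])[0];print(p,o["eef_pos"],o["joint_vel"].round(3))
x,y=[int(v) for v in p];x0,y0=max(x-70,0),max(y-75,0)
a=cv2.resize(c["img"][y0:y0+150,x0:x0+150,::-1],None,fx=4,fy=4,interpolation=cv2.INTER_CUBIC);print(x0,y0,a.shape)
s=vision.camera("scene");cv2.imwrite("pics/w3.png",a);pickle.dump(s,open("s3.pkl","wb"))
E
```

```text
clock: 8.53
eef_pos: [0.5012, 0.1212, 0.332]
tool_rot: [0.396, 0.918, 0.001, 0.001]
ft_force: [0.7, -0.1, -1.4]
grip_width: 0.0149
grasp_force: 59.5
clock: 8.87
eef_pos: [0.4817, 0.1554, 0.3317]
tool_rot: [0.395, 0.919, 0.0, 0.001]
ft_force: [-0.2, -1.3, -1.7]
grip_width: 0.015
grasp_force: 59.4
[218.10944545 199.13483724] [0.48166632 0.15541394 0.33166096] [-0.028  0.015  0.007 -0.002  0.002  0.003]
148 124 (600, 600, 3)
```

View pics/w3.png

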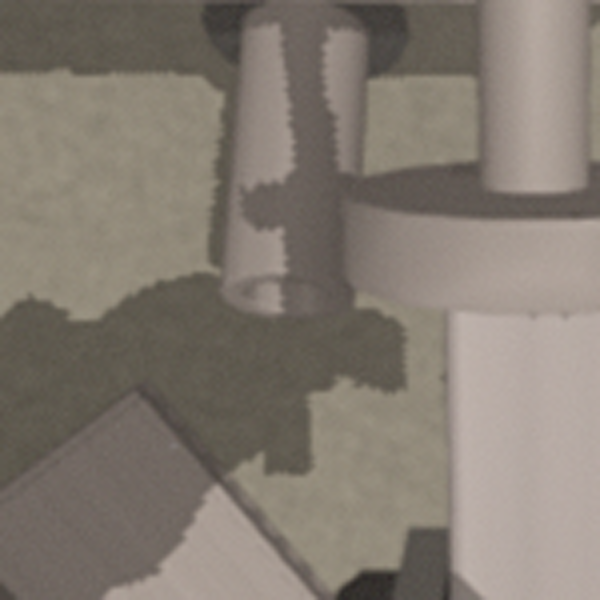

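The wrist crop shows the mouth ellipse centred at (287,296), the tube's far end near (304,30), and the rod shaft at column 535. I'll turn those into positions.

Run:
```python
import pickle,numpy as np
from h import *
from go import rem,Rt
from scipy.spatial.transform import Rotation as R
c=pickle.load(open("w3.pkl","rb"));o=c["obs"]
px=lambda u,v:[148+(u+.5)/4-.5,124+(v+.5)/4-.5]
m=onplane(c,px(287,296),.164)[0];print("mouth",m)
for yaw in(132.5,133.6,134.5):
    n=Rt(yaw,35)[:,0];print(yaw,[(proj(c,m+s*n)[0]-px(304,30)).round(1) for s in(.06,.067,.071)])
r=R.from_quat(o["tool_rot"]).as_matrix();g=o["eef_pos"]-.019*r[:,2]
for s in(.053,.06,.08):print(s,(4*(proj(c,g+s*r[:,0])[0]-[148,124]+.5)-.5).round(1))
n=Rt(133.6,35)[:,0]
print("n",n,"pre",m-.20*n,"seat",m-.053*n)
rem(m-.2*n,133.6,35)
```

```text
mouth [0.44291371 0.11293574 0.164     ]
132.5 [array([ 0.1, 10.6]), array([0.6, 4.5]), array([0.9, 1. ])]
133.6 [array([-0.8, 10.6]), array([-0.4,  4.5]), array([-0.2,  1. ])]
134.5 [array([-1.6, 10.6]), array([-1.3,  4.5]), array([-1.1,  1. ])]
0.053 [523.6 164.7]
0.06 [523.3  86.4]
0.08 [ 522.7 -151.7]
n [-0.56490326  0.59320686 -0.57357644] pre [ 0.55589436 -0.00570563  0.27871529] seat [0.47285358 0.08149577 0.19439955]
tcp [0.4821 0.1547 0.3312] world d [ 0.0813 -0.1683 -0.0681] |d| 0.1989 
 shift now-axes [-0.5937 -0.1888  0.2272] shift final-axes [-0.3558 -0.1908  0.5261] turn [-0.00011 -0.09712 -0.00056] q [ 0.31  0.24  0.25  1.59 -0.    1.12] t 8.97 F [ 0.5 -0.4 -0.9] w 0.0151 g 59.4
```

```bash
python3 -m inch '[[[0,0,0],[-0.13,-0.036,0],1],[[0,0,0],[-0.13,-0.036,0],1],[[0,0,0],[-0.13,-0.036,0],1],[[0,0,0],[-0.13,-0.036,0],1],[[0,0,0],[-0.13,-0.036,0],1],[[0,-0.0194,0],[0,0,0],1],[[0,-0.0194,0],[0,0,0],1],[[0,-0.0194,0],[0,0,0],1],[[0,-0.0194,0],[0,0,0],1],[[0,-0.0194,0],[0,0,0],1]]';python3 -m inch '[[[0,0,0],[0,0,0],1],[[0,0,0],[0,0,0],1],[[0,0,0],[0,0,0],1]]'
cat > ins.py <<'E'
import sys,numpy as np
from go import *
m=np.array([.4429,.1129,.164]);t=Rt(133.6,35)
dy,dz=(float(v) for v in sys.argv[2:4])
rem(m-float(sys.argv[1])*t[:,0]+dy*t[:,1]+dz*t[:,2],133.6,35)
E
python3 ins.py .2 -.0014 .001
```

```text
clock: 9.8
eef_pos: [0.5771, -0.0248, 0.3318]
tool_rot: [0.378, 0.875, -0.119, 0.278]
ft_force: [-0.4, 0.7, -1.5]
grip_width: 0.0148
grasp_force: 59.5
clock: 10.05
eef_pos: [0.5778, -0.0233, 0.3323]
tool_rot: [0.377, 0.876, -0.118, 0.276]
ft_force: [0.4, -0.0, -1.5]
grip_width: 0.015
grasp_force: 59.5
tcp [ 0.5778 -0.0233  0.3323] world d [-0.015   0.0083 -0.07  ] |d| 0.0721 
 shift now-axes [ 0.1781 -0.0178  0.1602] shift final-axes [ 0.1784 -0.0172  0.1599] turn [-2.0e-05 -2.8e-04 -5.4e-04] q [ 0.22  0.1  -0.07  1.06 -0.51  0.94] t 10.05 F [ 0.4 -0.  -1.5] w 0.015 g 59.5
```

```bash
python3 -m inch '[[[0,0,-0.0005],[0,-0.0175,0.08],1],[[0,0,0],[0,0,0.08],1],[[0,0,0],[0.09,0,0],1],[[0,0,0],[0.0885,0,0],1],[[0,0,0],[0,0,0],1],[[0,0,0],[0,0,0],1],[[0,0,0],[0,0,0],1]]';python3 ins.py .2 -.0014 .001
```

```text
clock: 10.63
eef_pos: [0.564, -0.0148, 0.2632]
tool_rot: [0.376, 0.876, -0.118, 0.277]
ft_force: [0.4, -0.4, -1.1]
grip_width: 0.0151
grasp_force: 59.5
tcp [ 0.564  -0.0148  0.2632] world d [-0.0012 -0.0002 -0.0008] |d| 0.0015 
 shift now-axes [ 0.0035 -0.0034  0.0009] shift final-axes [ 0.0035 -0.0033  0.0009] turn [ 1.9e-04  9.0e-05 -1.9e-04] q [ 0.25  0.11 -0.24  0.89 -0.52  0.97] t 10.63 F [ 0.4 -0.4 -1.1] w 0.0151 g 59.5
```

```bash
python3 -m inch '[[[0,0,0],[0.0375,-0.0035,0.001],1],[[0,0,0],[0.0375,0,0],1],[[0,0,0],[0.0375,0,0],1],[[0,0,0],[0.0375,0,0],1],[[0,0,0],[0,0,0],1],[[0,0,0],[0,0,0],1]]';python3 ins.py .155 -.0014 .001
```

```text
clock: 11.13
eef_pos: [0.5346, 0.0122, 0.2343]
tool_rot: [0.374, 0.878, -0.119, 0.275]
ft_force: [1.0, -1.3, -1.1]
grip_width: 0.0149
grasp_force: 59.5
tcp [0.5346 0.0122 0.2343] world d [ 0.0027 -0.0005  0.0022] |d| 0.0036 
 shift now-axes [-0.0105  0.0054 -0.0018] shift final-axes [-0.0105  0.0054 -0.0018] turn [-0.00014 -0.00028  0.00069] q [ 0.32  0.1  -0.32  0.87 -0.54  1.05] t 11.13 F [ 1.  -1.3 -1.1] w 0.0149 g 59.5
```

```bash
python3 -m inch '[[[0,0,0.0006],[0.03,0.005,-0.0018],1],[[0,0,0],[0.0375,0,0],1],[[0,0,0],[0.0375,0,0],1],[[0,0,0],[0.0375,0,0],1],[[0,0,0],[0.0375,0,0],1],[[0,0,0],[0,0,0],1],[[0,0,0],[0,0,0],1]]';python3 ins.py .098 -.0014 .001
```

```text
clock: 11.72
eef_pos: [0.5051, 0.0454, 0.2038]
tool_rot: [0.376, 0.877, -0.119, 0.276]
ft_force: [0.3, 0.5, -1.9]
grip_width: 0.0149
grasp_force: 59.5
tcp [0.5051 0.0454 0.2038] world d [ 0.      0.0001 -0.    ] |d| 0.0001 
 shift now-axes [ 0.0001  0.0003 -0.    ] shift final-axes [ 0.0001  0.0003 -0.    ] turn [-1.6e-04 -2.4e-04  7.0e-05] q [ 0.42  0.1  -0.39  0.84 -0.57  1.16] t 11.72 F [ 0.3  0.5 -1.9] w 0.0149 g 59.5
```

```bash
python3 -m inch '[[[0,0,0],[0.035,0,0],1],[[0,0,0],[0.035,0,0],1],[[0,0,0],[0.035,0,0],1],[[0,0,0],[0.025,0,0],1],[[0,0,0],[0,0,0],1],[[0,0,0],[0,0,0],1]]';python3 ins.py .051 -.0014 .001;python3 -m inch '[[[0,0,0],[0.01,0,0],1],[[0,0,0],[0.01,0,0],1],[[0,0,0],[0,0,0],1]]';python3 ins.py .051 -.0014 .001
```

```text
clock: 12.22
eef_pos: [0.4833, 0.0684, 0.1817]
tool_rot: [0.376, 0.877, -0.119, 0.276]
ft_force: [0.3, -1.3, 0.1]
grip_width: 0.0152
grasp_force: 59.5
tcp [0.4833 0.0684 0.1817] world d [-0.0047  0.0049 -0.0049] |d| 0.0084 
 shift now-axes [ 0.028  -0.0001  0.0003] shift final-axes [ 0.028  -0.0001  0.0002] turn [-1.4e-04 -2.1e-04 -3.0e-05] q [ 0.49  0.12 -0.44  0.83 -0.58  1.25] t 12.22 F [ 0.3 -1.3  0.1] w 0.0152 g 59.5
clock: 12.47
eef_pos: [0.4801, 0.0718, 0.1785]
tool_rot: [0.377, 0.877, -0.118, 0.276]
ft_force: [-0.7, -0.7, -1.9]
grip_width: 0.0149
grasp_force: 59.5
tcp [0.4801 0.0718 0.1785] world d [-0.0014  0.0016 -0.0016] |d| 0.0027 
 shift now-axes [0.009  0.0002 0.0003] shift final-axes [0.009  0.0002 0.0003] turn [-0.00014 -0.00027 -0.00023] q [ 0.5   0.12 -0.45  0.83 -0.59  1.26] t 12.47 F [-0.7 -0.7 -1.9] w 0.0149 g 59.5
```

```bash
for i in 1 2 3; do :; done; python3 -m inch '[[[0,0,0],[0.007,0,0],1],[[0,0,0],[0,0,0],1]]';python3 -m inch '[[[0,0,0],[0.007,0,0],1],[[0,0,0],[0,0,0],1]]';python3 ins.py .049 -.0014 .001
```

```text
clock: 12.63
eef_pos: [0.4792, 0.073, 0.1776]
tool_rot: [0.377, 0.876, -0.118, 0.276]
ft_force: [-0.2, 0.4, -0.8]
grip_width: 0.0148
grasp_force: 59.5
clock: 12.8
eef_pos: [0.479, 0.0731, 0.1777]
tool_rot: [0.377, 0.875, -0.119, 0.278]
ft_force: [2.5, -5.6, 2.2]
grip_width: 0.0146
grasp_force: 59.5
tcp [0.479  0.0731 0.1777] world d [-0.0015  0.0015 -0.002 ] |d| 0.0029 
 shift now-axes [ 0.0097 -0.0003  0.0013] shift final-axes [ 0.0096 -0.0003  0.0013] turn [-0.00017  0.00055 -0.00056] q [ 0.51  0.12 -0.45  0.83 -0.59  1.27] t 12.8 F [ 2.5 -5.6  2.2] w 0.0146 g 59.5
```

```bash
python3 -m inch '[[[0,0,0],[0.004,0,0],1],[[0,0,0],[0,0,0],1],[[0,0,0],[0,0,0],1],[[0,0,0],[0,0,0],1],[[0,0,0],[0,0,0],1],[[0,0,0],[0,0,0],1]]';python3 ins.py .051 -.0014 .001
```

```text
clock: 13.3
eef_pos: [0.479, 0.0731, 0.1778]
tool_rot: [0.378, 0.875, -0.119, 0.279]
ft_force: [3.7, -7.0, 3.8]
grip_width: 0.0153
grasp_force: 59.4
tcp [0.479  0.0731 0.1778] world d [-0.0004  0.0003 -0.0009] |d| 0.0011 
 shift now-axes [ 0.0031 -0.0002  0.0017] shift final-axes [ 0.0031 -0.0002  0.0017] turn [-0.00019  0.00087 -0.00077] q [ 0.51  0.12 -0.45  0.83 -0.59  1.27] t 13.3 F [ 3.7 -7.   3.8] w 0.0153 g 59.4
```

The collar is seated: depth agrees and the axial force is a steady 8–9 N. I'll press slightly more, hold, then draw it out along the axis.

```bash
python3 -m inch '[[[0,0,0],[0.006,0,0],1],[[0,0,0],[0,0,0],1],[[0,0,0],[0,0,0],1],[[0,0,0],[0,0,0],1],[[0,0,0],[0,0,0],1]]'; python3 ins.py .051 -.0014 .001; python3 -m inch '[[[0,0,0],[-0.03,0,0],1],[[0,0,0],[-0.06,0,0],1],[[0,0,0],[-0.06,0,0],1],[[0,0,0],[-0.06,0,0],1],[[0,0,0],[-0.06,0,0],1],[[0,0,0],[-0.06,0,0],1],[[0,0,0],[-0.07,0,0],1],[[0,0,0],[-0.1,0,0],1],[[0,0,0],[-0.1,0,0],1],[[0,0,0],[0,0,0],1]]';python3 -m inch '[[[0,0,0],[0,0,0],1],[[0,0,0],[0,0,0],1]]';python3 ins.py .23 -.0014 .001
```

```text
clock: 13.72
eef_pos: [0.4789, 0.0731, 0.178]
tool_rot: [0.378, 0.874, -0.12, 0.281]
ft_force: [5.5, -10.3, 4.0]
grip_width: 0.0149
grasp_force: 59.3
tcp [0.4789 0.0731 0.178 ] world d [-0.0003  0.0003 -0.0011] |d| 0.0012 
 shift now-axes [0.0032 0.0001 0.0021] shift final-axes [0.0032 0.0001 0.0022] turn [-0.00027  0.00149 -0.00103] q [ 0.51  0.12 -0.45  0.83 -0.6   1.28] t 13.72 F [  5.5 -10.3   4. ] w 0.0149 g 59.3
clock: 14.55
eef_pos: [0.5818, -0.0334, 0.2825]
tool_rot: [0.379, 0.874, -0.117, 0.28]
ft_force: [1.1, 1.1, -0.6]
grip_width: 0.0149
grasp_force: 59.5
clock: 14.72
eef_pos: [0.5769, -0.0311, 0.2765]
tool_rot: [0.377, 0.877, -0.119, 0.275]
ft_force: [0.1, 0.6, -2.7]
grip_width: 0.0149
grasp_force: 59.5
tcp [ 0.5769 -0.0311  0.2765] world d [ 0.0028 -0.0017  0.0031] |d| 0.0045 
 shift now-axes [-0.0145  0.003  -0.0023] shift final-axes [-0.0145  0.003  -0.0023] turn [-0.00031 -0.00054 -0.00013] q [ 0.2   0.12 -0.19  0.92 -0.51  0.92] t 14.72 F [ 0.1  0.6 -2.7] w 0.0149 g 59.5
```

```bash
python3 -m inch '[[[0,0.0194,0],[-0.1,0,0],1],[[0,0.0194,0],[0,0,0],1],[[0,0.0194,0],[0,0,0],1],[[0,0.0194,0],[0,0,0],1],[[0,0.0194,0],[0,0,0],1],[[0,0,0],[0,0,0],1],[[0,0,0],[0,0,0],1]]'; python3 go.py .597 -.181 .13 133.6 0
```

```text
clock: 15.3
eef_pos: [0.595, -0.0495, 0.2911]
tool_rot: [0.395, 0.919, -0.001, -0.002]
ft_force: [0.2, 0.3, -1.5]
grip_width: 0.0152
grasp_force: 59.5
tcp [ 0.595  -0.0495  0.2911] world d [ 0.002  -0.1315 -0.1801] |d| 0.223 
 shift now-axes [-0.3248 -0.2943  0.6005] shift final-axes [-0.3219 -0.2975  0.6005] turn [-0.0006  -0.00056 -0.00044] q [-0.08  0.43  0.43  1.58 -0.    0.73] t 15.3 F [ 0.2  0.3 -1.5] w 0.0152 g 59.5
```

```bash
python3 -m inch '[[[0,0,0],[-0.08,-0.074,0],1],[[0,0,0],[-0.08,-0.074,0],1],[[0,0,0],[-0.08,-0.074,0],1],[[0,0,0],[-0.08,-0.074,0],1],[[0,0,0],[0,0,0.12],1],[[0,0,0],[0,0,0.12],1],[[0,0,0],[0,0,0.12],1],[[0,0,0],[0,0,0.12],1],[[0,0,0],[0,0,0.08],1],[[0,0,0],[0,0,0.04],1]]'; python3 -m inch '[[[0,0,0],[0,0,0],1],[[0,0,0],[0,0,0],1],[[0,0,0],[0,0,0],1],[[0,0,0],[0,0,0],1],[[0,0,0],[0,0,0],1],[[0,0,0],[0,0,0],1]]'; python3 go.py .597 -.181 .13 133.6 0
python3 - <<'E'
# level check from the wrist image: rod column at two rows, and tray position relative to the commanded tip
from workcell import vision,telemetry
from h import *
from scipy.spatial.transform import Rotation as R
o=telemetry.get_obs();r=R.from_quat(o["tool_rot"]).as_matrix();t=o["eef_pos"]-.019*r[:,2]+.171*r[:,0]
print("tip",t,"rod slope",r[2,0],"joint vel",abs(o["joint_vel"]).max())
E
```

```text
clock: 16.13
eef_pos: [0.5927, -0.1768, 0.1106]
tool_rot: [0.394, 0.919, -0.001, -0.003]
ft_force: [-0.6, -1.2, -2.5]
grip_width: 0.0153
grasp_force: 59.5
clock: 16.63
eef_pos: [0.5972, -0.1798, 0.1162]
tool_rot: [0.395, 0.919, 0.0, 0.001]
ft_force: [0.2, -0.8, -1.7]
grip_width: 0.0152
grasp_force: 59.5
tcp [ 0.5972 -0.1798  0.1162] world d [-0.0002 -0.0012 -0.0052] |d| 0.0053 
 shift now-axes [-0.0022 -0.0033  0.0174] shift final-axes [-0.0022 -0.0033  0.0174] turn [ 0.00025  0.00038 -0.00024] q [-0.29  0.55  0.16  1.18  0.    0.52] t 16.63 F [ 0.2 -0.8 -1.7] w 0.0152 g 59.5
tip [ 0.47945623 -0.05580965  0.1347978 ] rod slope -0.002416971627655301 joint vel 0.009317752102736538
```

```bash
python3 -c "
from workcell import workorder
print(workorder.job_done())"
```

```text
the job is handed in; nothing more can be done
None
```

I pushed the gauge rod down the guide tube until the collar stopped at the mouth, drew it out again, and handed the job in with the rod held level over the right-hand tray, its tip about 13 cm above the table; `job_done()` returned no verdict, and the seating and final pose were judged from arm position and force readings, not a final picture.

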